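# Dock the tea box behind its gravity catch

### The arm

A 6-joint arm with a two-finger parallel gripper is mounted at the origin on a cart in front of the work surface, level with it; the furniture and walls round the work are solid. World frame = base frame: x ahead of the robot, y to its left, z up, the work surface at z = 0. Lengths are in m, angles in rad, forces in N, time in s.
With the tool pointing down it reaches from about 0.35 to 1 m from the base axis. Payload 7.1 kg.
Tool frame: the origin (TCP) lies midway between the tips of the shut fingers; the grasp point (between the pads) lies 19 mm behind it (robot.tcp_to_grasp is the y of the grasp point in the tool frame, in m); y points along the fingers, x is the direction in which the jaws open and shut, and the axes are right-handed (so a half turn about y gives the same grasp; the last joint's range is limited). The gripper opens to 85 mm and grips with 20 to 120 N. Pads are 22 mm wide; open, the fingers measure 114 mm over their backs; the gripper's body (76 mm by 85 mm) begins 54 mm behind the grasp point. The pads swing forward as they close: fully open they stand 13 mm farther back than shut.
Start: joints at [-1.22, 0.423, 1.63, -0, 1.089, -0.019], TCP at [0.226, -0.583, 0.231] pointing down, gripper open.
Joint ranges: [-3, 3], [-0.9, 2.11], [0.09, 2.58], [-1.31, 4.45], [0.11, 2.69], [-2.54, 2.54]. Speed limits (rad/s): [2.39, 2.39, 3.01, 3.14, 3.14, 3.14].

### API

Orientations are given as a unit quaternion [w, x, y, z].
In Python, from rig import robot gives the robot as it stands.
- The arm moves only by the tool apply_moves, never from a script. Its argument "plan" is a list of rows, each a list of 6 numbers: the shift along the world's x, y, z as a fraction of full scale, then the turn, a rotation vector about the world's x, y, z as a fraction of full scale. A call has 1 to 20 rows; each row is the pose to reach, as a shift and turn from the pose commanded when the call began; what a row does not reach only later rows make up. Full scale, the value 1, is 0.8 m for a shift and 0.5 rad for a turn. A row lasts 1/8 s, in which the tool goes at most 62.5 mm and 10.7 degrees, less where a joint would pass 70% of its speed; a pose out of reach is approached as far as the arm can. A call with a number of a shift or a turn outside -1 to 1 is refused whole. A call with a gripper value outside its range is refused whole. "fingers" is the closure, from -1 (fully open) to 1 (shut), set as the call begins (left out, the last holds). The fingers move at their own pace and stop on an object; "grip_force" is the grip in N (left out, the last holds). Time passes only in rows, so rows that repeat a pose let the fingers close. It gives the time, the measured TCP pose, the force and the opening at its end, in the units of the state.
- robot.observe(): the state, without advancing time (a new reading comes with each control period).
- robot.grab_frame(name): name is "scene" or "top"; returns the picture (420x560x3 uint8, red, green, blue); there is no depth.
- robot.camera_info(name): a dict with "camera_matrix" (3x3 intrinsics, pixels), "k1" (the pictures are not rectified: a ray, as slopes to the right and down, at radius r is drawn at 1 + k1 r^2 times it, then the intrinsics apply), "world_to_cam" (4x4, takes a point from world to camera coordinates). Camera axes: x right, y down, z forward; pixel columns grow to the right and rows downward; lengths in m; the calibration is good to about 2 mm. A picture is of the moment at which its call begins. camera_info takes no time and is no camera call.
- robot.close_job(): hands the job in, once; it reports no verdict.
The state is a dict: "time_s": time; "joints": joint angles; "qvel": joint speeds; "joint_torque": joint torques, N m; "tool_pos": TCP position; "eef_rot": TCP orientation; "ft_force": force on the tool from outside, world axes, zero at the start; "moment": the same for the moment, N m; "grip_width": opening from 0.0 (shut) to 1.0 (fully open).
Only numpy, scipy, OpenCV 4.12 (cv2) and the standard library are available. Lean on these libraries where they do the work, as an engineer would, in place of code of your own. Each camera call takes 0.05 s, during which the arm holds its last target.

### The job

Pick up the lidded tea box by its handle and slide it along the grey base board into the mouth of the wooden dock, so that the box's own front edge lifts the red catch. Keep pushing gently against the sprung buffer only until both noses of the catch drop down behind the box, then let go, leaving the box flat and held in the dock. Do not touch the dock or the catch with the gripper, do not ram the stop, and leave the salt, pepper mill and mug standing where they are.

Things in the scene. Friction and masses are not known exactly. Their poses are not given: they have to be found in the camera images.
- box_grip (a point): Centre of the loose tea box's dark handle bar: 14 mm thick (box x), 44 long (box y), 18 high, 62 mm above the box's underside, 17 mm clear of the lid. Box white with wooden lid, 110 mm (x) by 84 (y), lid top 36 mm high, bar over its middle; 0.25 to 0.6 kg. Axes those of the box, z up. Both ends alike: either may go in first. No more than 20 N between box and dock.
- dock: Wooden dock, fixed on a smooth grey board (4 mm thick, 140 wide, dock x = -215 to +150 mm). The box slides in along dock +x, on the board, between rails 15 mm high, 90 mm apart inside (3 mm play each side), straight from x = -35 to +145 mm; a flared mouth begins at x = -61 mm. Origin on the board's top, midway between the rails; heights count from it. 65 mm high, 134 wide.
- stop_zone (a point): The rubber buffer's face at setting s = 0, on the middle line, dock x = +50 mm, 25 mm up. An aluminium carriage bears buffer and catch; it is clamped s = -15 to +30 mm further along dock x. s is not reported: feel for it. Box middle at x = s - 5 mm: box meets buffer (1 N, then 0.9 N per mm); about s to s + 1: catch drops (5 to 6 N on buffer, plus friction); s + 4 mm: hard stop.
- catch_zone (a point): Place at s = 0 of the upright backs of the catch's two red noses, on the middle line, dock x = -56 mm, 28 mm up (noses' underside when down). They reach in to 31 mm from the middle line. Their fronts slope up to x = s - 80 mm, 47 mm high, so that the lid's edge lifts them (first touch: box middle at about s - 124 mm, a few N); then they ride on the lid beside the handle.
- catch (a joint): Red two-armed gravity catch, rad: 0 = down on its rest, positive = noses lifted, about 0.15 while they ride on the box's lid; back to 0 when they have dropped behind the box's near end. Pins 20 mm high at dock x = s; arms outside the rails, 58 to 64 mm from the middle line.
- salt: Salt shaker, 44 mm across, 90 mm high, grey cap; a bystander. Origin at the centre of its underside.
- pepper_mill: Brown wooden pepper mill, 58 mm across, 170 mm high; a bystander. Origin at the centre of its underside.
- mug_a: White mug with blue pattern, 82 mm across, 91 mm high; a bystander. Origin at the centre of its underside.

How it is judged:
By the outcome, as a careful person would: the job done as asked, in the order asked, and still so for the second after the job is handed in, with the robot touching nothing.
It also fails if it takes over 61 s, if anything falls off the work surface, if the arm or the gripper's body presses on something with over 40 N, if the wrist force passes 120 N, or if a joint passes its speed limit or range.

## Working session

There is one attempt and no reset: what is moved stays moved. The work goes in short steps, Python scripts to look and compute and a tool call to move; the robot and the scene stay as the last step left them, time stands still between calls to the robot, and variables do not carry over. Pictures are saved under pics/ and viewed, and the job is handed in when it is done.

Besides the shell and the picture viewer there is one more tool, called after "Emit:" as name(argument=value, ...) on one line, values as JSON. apply_moves: Moves the arm, as the interface text tells. Shift numbers are shares of 0.8 m and turn numbers shares of 0.5 rad, none past 1 either way. Its arguments: {"type":"object","properties":{"plan":{"type":"array"},"fingers":{"type":"number"},"grip_force":{"type":"number"}},"required":["plan"]}

```bash
ls; mkdir -p pics
python3 - <<'E'
from rig import robot
import cv2
s=robot.observe()
for k in s: print(k,s[k])
print(robot.tcp_to_grasp)
for n in("scene","top"):
    im=robot.grab_frame(n); cv2.imwrite(f"pics/{n}0.png",im[:,:,::-1]); print(n,robot.camera_info(n))
E
```

```text
pics
time_s 0.0
joints [-1.22004886e+00  4.23844572e-01  1.63071165e+00 -2.19652475e-05
  1.08862639e+00 -1.90352821e-02]
qvel [-0.00096018  0.00063197 -0.00019029 -0.00049106  0.00038534 -0.000755  ]
joint_torque [-4.68114886e-03 -5.57390928e+01 -2.81738251e+01 -2.05613269e-04
  7.32039931e-03  1.01592300e-05]
tool_pos [ 0.22568596 -0.58222138  0.23053487]
eef_rot [ 0.58372066 -0.58307904  0.40001678 -0.39909348]
ft_force [-0.31342144  0.03167415 -0.40401885]
moment [0.01068621 0.03298032 0.00970459]
grip_width 1.002495520344558
-0.0187
scene {'camera_matrix': array([[402.07945531,   0.        , 281.38847787],
       [  0.        , 402.07945531, 215.45148563],
       [  0.        ,   0.        ,   1.        ]]), 'k1': 0.039250726412272494, 'world_to_cam': array([[ 0.86589216, -0.49967902, -0.02348712, -0.45463335],
       [-0.30222195, -0.48515029, -0.82054317,  0.31273606],
       [ 0.39861342,  0.71760022, -0.5711018 ,  0.54492648],
       [ 0.        ,  0.        ,  0.        ,  1.        ]])}
top {'camera_matrix': array([[478.77400253,   0.        , 275.30016128],
       [  0.        , 478.77400253, 205.43163466],
       [  0.        ,   0.        ,   1.        ]]), 'k1': -0.13776121334755406, 'world_to_cam': array([[-0.01118912, -0.99910173, -0.04087226,  0.17816609],
       [-0.99776681,  0.01384727, -0.06534255,  0.60962308],
       [ 0.06584982,  0.04004986, -0.99702548,  0.96333059],
       [ 0.        ,  0.        ,  0.        ,  1.        ]])}
```

View pics/scene0.png

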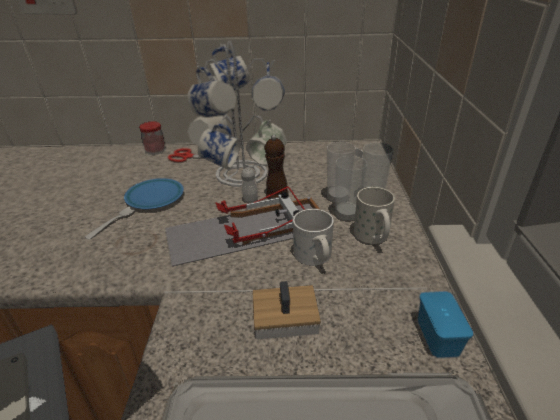

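View pics/top0.png

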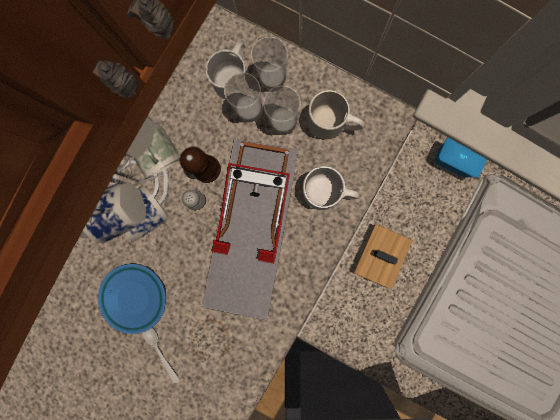

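The top view shows the board from about (205,305) to (290,145), with the mouth facing down-left and the red noses near (221,247) and (266,255). The box lid is at (383,257) and its handle at (385,257). The salt is at (193,200), the mill at (200,165), and mugs at (323,187) and (330,113). I'll zoom in next.

```bash
cat > h.py <<'E'
import numpy as np, cv2
from rig import robot
def ray(cam,uv):
    i=robot.camera_info(cam); K=np.array(i["camera_matrix"]); T=np.array(i["world_to_cam"])
    p=cv2.undistortPoints(np.array(uv,float).reshape(-1,1,2),K,np.array([i["k1"],0,0,0,0.]),None).reshape(-1,2)
    R=T[:3,:3]; c=-R.T@T[:3,3]
    d=(R.T@np.c_[p,np.ones(len(p))].T).T
    return c,d
def plane(cam,uv,z):
    c,d=ray(cam,uv); t=(np.asarray(z)-c[2])/d[:,2]
    return c+d*t[:,None]
def proj(cam,P):
    i=robot.camera_info(cam); T=np.array(i["world_to_cam"])
    return cv2.projectPoints(np.array(P,float).reshape(-1,1,3),cv2.Rodrigues(T[:3,:3])[0],T[:3,3],np.array(i["camera_matrix"]),np.array([i["k1"],0,0,0,0.]))[0].reshape(-1,2)
E
python3 - <<'E'
import cv2
t=cv2.imread("pics/top0.png"); s=cv2.imread("pics/scene0.png")
cv2.imwrite("pics/z1.png",cv2.resize(t[130:330,195:300],None,fx=3,fy=3,interpolation=cv2.INTER_CUBIC)[:600])
cv2.imwrite("pics/z2.png",cv2.resize(t[210:300,345:425],None,fx=6,fy=6,interpolation=cv2.INTER_CUBIC))
cv2.imwrite("pics/z3.png",cv2.resize(s[180:345,160:350],None,fx=3.5,fy=3.5,interpolation=cv2.INTER_CUBIC))
E
```

```text
(no output)
```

View pics/z1.png

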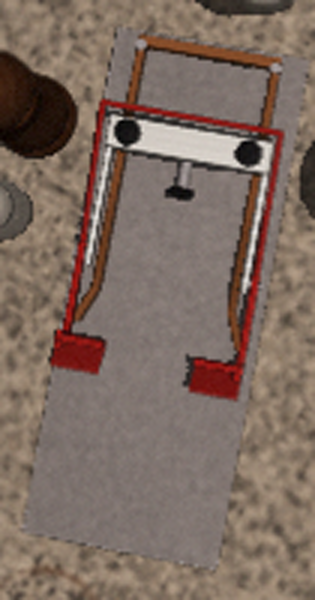

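View pics/z2.png

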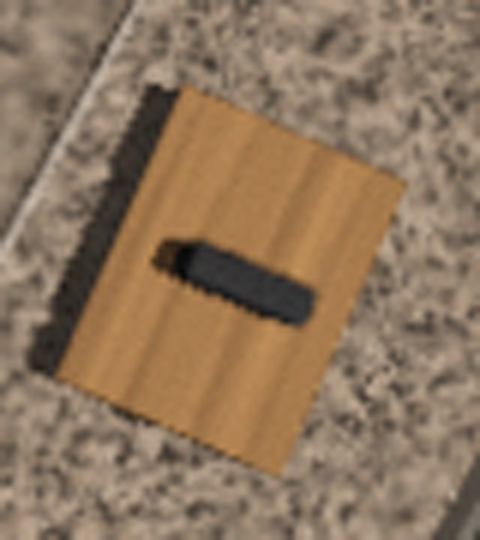

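View pics/z3.png

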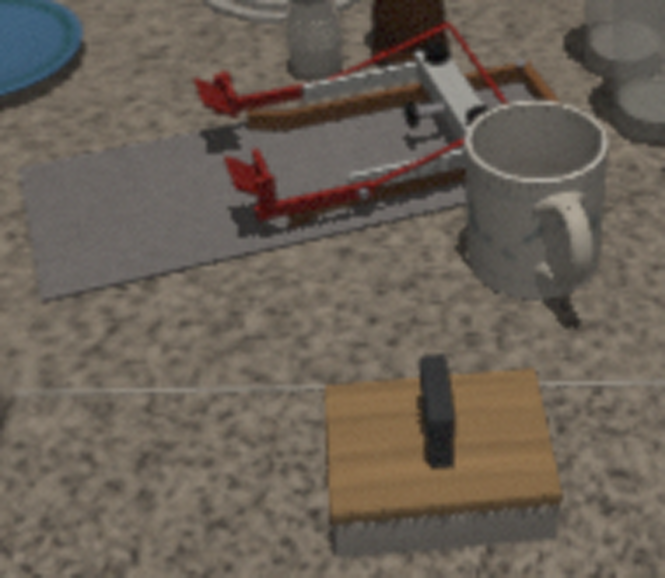

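The zooms show the board corners in the z1 crop at (23,530), (215,568), (308,57) and (118,27). In z2 the lid corners are at (183,87), (405,183), (280,473) and (58,375), and the bar is at about (250,285).

```bash
cat > m.py <<'E'
from h import *
import sys
def lid(t,roi):
    x0,y0,x1,y1=roi
    hsv=cv2.cvtColor(t,cv2.COLOR_BGR2HSV)[y0:y1,x0:x1]
    return hsv
E
python3 - <<'E'
from h import *
t=cv2.imread("pics/top0.png")
z=np.array
# board edges refine: smoothed b-r
f=t.astype(float); br=cv2.GaussianBlur(f[:,:,0]-f[:,:,2],(0,0),1.2)
m=np.zeros(br.shape,np.uint8); m[130:330,195:300]=(br[130:330,195:300]>-8)*255
m=cv2.morphologyEx(m,cv2.MORPH_OPEN,np.ones((5,5)))
cv2.imwrite("pics/m1.png",cv2.resize(m[120:330,190:300],None,fx=2.8,fy=2.8))
c=z([[23,530],[215,568],[308,57],[118,27]])/3+[195,130]-0.33
P=plane("top",c,0.004); print(P.round(4))
n=np.linalg.norm
print("board sizes",n(P[0]-P[1]),n(P[1]-P[2]),n(P[2]-P[3]),n(P[3]-P[0]))
for a,b in((0,3),(1,2)): d=P[b]-P[a]; print("yaw",np.arctan2(d[1],d[0]))
d=P[1]-P[0]; print(np.arctan2(d[0],-d[1]))
# lid
hsv=cv2.cvtColor(t,cv2.COLOR_BGR2HSV); 
roi=hsv[210:300,345:425]; mm=cv2.inRange(roi,(8,90,90),(25,255,255))
mm=cv2.morphologyEx(mm,cv2.MORPH_CLOSE,np.ones((9,9)))
cn=max(cv2.findContours(mm,0,2)[0],key=cv2.contourArea)
print(cv2.minAreaRect(cn))
bx=cv2.boxPoints(cv2.minAreaRect(cn))+[345,210]
for q in (bx, z([[183,87],[405,183],[280,473],[58,375]])/6+[345,210]-.4):
    L=plane("top",q,0.036); print(L.round(4),L.mean(0)); print([n(L[i]-L[(i+1)%4]) for i in range(4)])
    for i in range(4):
        d=L[(i+1)%4]-L[i]; print(np.arctan2(d[1],d[0]).round(4))
h=z([[190,255],[300,315]])
dk=cv2.inRange(t[210:300,345:425],(0,0,0),(75,75,75)); dk[:, :25]=0
cn=max(cv2.findContours(dk,0,2)[0],key=cv2.contourArea); r=cv2.minAreaRect(cn);print(r)
print("bar top",plane("top",z(r[0])+[345,210],0.071),plane("top",z([250,285])/6+[345,210]-.4,0.071))
E
```

```text
[[0.4022 0.3275 0.004 ]
 [0.3757 0.1927 0.004 ]
 [0.733  0.1232 0.004 ]
 [0.7573 0.258  0.004 ]]
board sizes 0.1373873945544134 0.36399065532820524 0.13700272172723563 0.3618159993556802
yaw -0.1931766235681888
yaw -0.1920788283785085
-0.19425091137021508
((38.283607482910156, 46.28032684326172), (41.51337432861328, 54.56861877441406), 23.629377365112305)
[[ 0.4724  0.0141  0.036 ]
 [ 0.5726 -0.0321  0.036 ]
 [ 0.5377 -0.109   0.036 ]
 [ 0.4376 -0.0624  0.036 ]] [ 0.50505297 -0.04737886  0.036     ]
[np.float64(0.11036302103061892), np.float64(0.08445502379769311), np.float64(0.11043748954469207), np.float64(0.08405869007443867)]
-0.4321
-1.9968
2.7059
1.144
[[ 0.5703 -0.0319  0.036 ]
 [ 0.5367 -0.1067  0.036 ]
 [ 0.4399 -0.0623  0.036 ]
 [ 0.4741  0.0122  0.036 ]] [ 0.50524897 -0.04716247  0.036     ]
[np.float64(0.08199842628260111), np.float64(0.10650728512598197), np.float64(0.08189692041050475), np.float64(0.10582221382462044)]
-1.9925
2.7115
1.1407
-0.4292
((38.82989501953125, 46.25773620605469), (26.094396591186523, 7.107423305511475), 23.96249008178711)
bar top [[ 0.50655198 -0.04180357  0.071     ]] [[ 0.50483583 -0.04654781  0.071     ]]
```

View pics/m1.png

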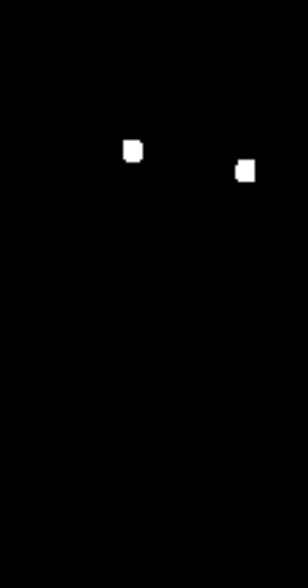

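Run:
```python
from h import *
t=cv2.imread("pics/top0.png"); z=np.array
g=cv2.cvtColor(t,cv2.COLOR_BGR2HSV)[:,:,1].astype(float); g=cv2.GaussianBlur(g,(0,0),1.0)
ang=-.193; ex=z([np.cos(ang),np.sin(ang)]); ey=z([-ex[1],ex[0]]); o=z([.5989,.2191])
def W(x,y,h): return np.r_[o+ex*x+ey*y,h+.004]
def samp(P): 
    uv=proj("top",P).astype(np.float32); return cv2.remap(g.astype(np.float32),uv[:,0].reshape(-1,1),uv[:,1].reshape(-1,1),1).ravel()
# board long edges: average along short windows, find step in saturation
ys=np.arange(.055,.086,.0005)
for sg in(1,-1):
    for x0 in(-.2,-.17,-.14,-.11):
        prof=np.mean([samp([W(x0+dx,sg*y,0) for y in ys]) for dx in np.arange(0,.03,.002)],0)
        # best step
        sc=[abs(prof[i-12:i].mean()-prof[i:i+12].mean()) for i in range(12,len(ys)-12)]
        i=int(np.argmax(sc)); print(sg,x0,ys[i+12].round(4),round(max(sc),1))
def D(uv,zz):
    P=plane("top",uv,zz)[:,:2]-o; return np.c_[P@ex,P@ey].round(4)
u=lambda p:z(p)/3+[195,130]-.33
print("rail ends far (top 15mm)",D(u([[138,50],[273,75]]),.019))
print("rail inner edges L",D(u([[138,80],[110,245],[104,275]]),.019),"R",D(u([[268,95],[240,250],[236,285]]),.019))
print("buffer face",D(u([[165,190],[193,197]]),.029))
print("nose L",D(u([[105,345],[100,374],[53,332],[53,368]]),.04),"R",D(u([[192,357],[188,388],[240,398]]),.04))
```

```text
1 -0.2 0.07 22.7
1 -0.17 0.07 23.4
1 -0.14 0.07 23.5
1 -0.11 0.0715 42.5
-1 -0.2 0.07 22.6
-1 -0.17 0.07 23.2
-1 -0.14 0.07 22.8
-1 -0.11 0.062 61.3
rail ends far (top 15mm) [[ 0.1316  0.0491]
 [ 0.1305 -0.0471]]
rail inner edges L [[ 0.1107  0.0451]
 [-0.0062  0.0428]
 [-0.0273  0.0431]] R [[ 0.1161 -0.0462]
 [ 0.0066 -0.0465]
 [-0.0177 -0.0482]]
buffer face [[ 0.0375  0.0111]
 [ 0.0362 -0.0087]]
nose L [[-0.0739  0.0307]
 [-0.0938  0.0304]
 [-0.0718  0.0672]
 [-0.0957  0.0627]] R [[-0.071  -0.0288]
 [-0.092  -0.0299]
 [-0.0922 -0.0656]]
```

Run:
```python
import cv2
s=cv2.imread("pics/scene0.png"); t=cv2.imread("pics/top0.png")
cv2.imwrite("pics/z4.png",cv2.resize(s[185:265,160:325],None,fx=4.8,fy=4.8,interpolation=cv2.INTER_CUBIC))
cv2.imwrite("pics/z5.png",cv2.resize(t[135:265,205:295],None,fx=4.6,fy=4.6,interpolation=cv2.INTER_CUBIC))
```

```text
(no output)
```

View pics/z4.png

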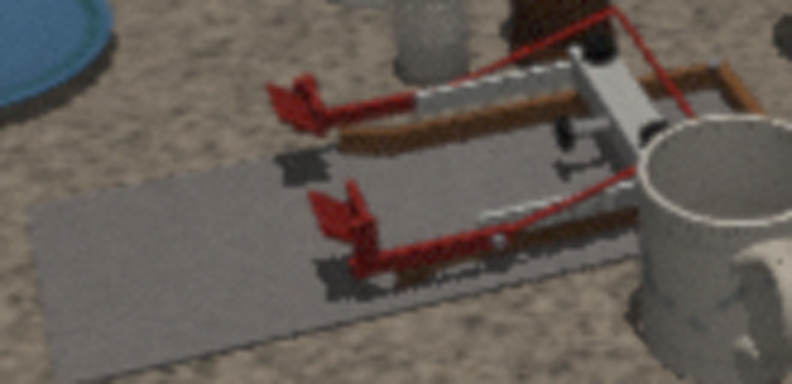

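View pics/z5.png

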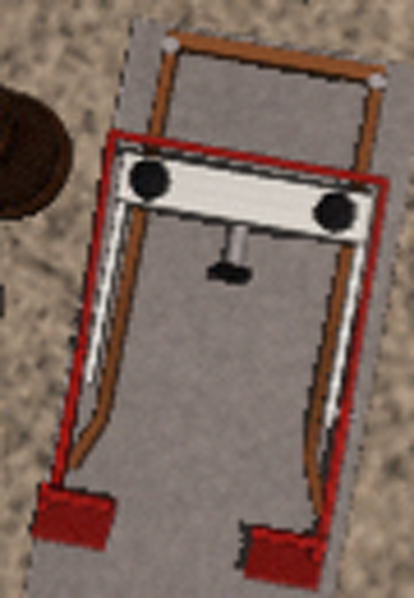

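The measured buffer face is at dock x of about +37 and the nose backs at about -72, so s is roughly -14 mm. The board edges fall at ±70 mm, as they should. Next come the bystanders and the tool axes.

Run:
```python
from h import *
from scipy.spatial.transform import Rotation as Ro
z=np.array
s=robot.observe(); q=s["eef_rot"]; R=Ro.from_quat(np.r_[q[1:],q[0]]).as_matrix(); print(R.round(3)); print("tool x yaw",np.arctan2(R[1,0],R[0,0]))
ang=-.193; ex=z([np.cos(ang),np.sin(ang)]); ey=z([-ex[1],ex[0]]); o=z([.5989,.2191])
for n,p,h in(("mug",(323,187),.09),("mug2",(330,113),.09),("salt",(192,199),.09),("mill",(193,160),.165)):
    P=plane("top",[p],h)[0]; d=P[:2]-o; print(n,P.round(3),"dock",(d@ex).round(3),(d@ey).round(3))
```

```text
[[ 0.361 -0.     0.932]
 [-0.932  0.001  0.361]
 [-0.001 -1.     0.   ]]
tool x yaw -1.2010097453289674
mug [0.642 0.076 0.09 ] dock 0.069 -0.133
mug2 [0.787 0.059 0.09 ] dock 0.215 -0.121
salt [0.622 0.33  0.09 ] dock 0.002 0.113
mill [0.686 0.312 0.165] dock 0.068 0.108
```

Emit:
apply_moves(plan=[[0.03, 0.06, 0.02, 0, 0, 0.08], [0.07, 0.12, 0.03, 0, 0, 0.2], [0.11, 0.19, 0.03, 0, 0, 0.32], [0.14, 0.26, 0.03, 0, 0, 0.44], [0.18, 0.33, 0.03, 0, 0, 0.56], [0.21, 0.4, 0.03, 0, 0, 0.68], [0.25, 0.47, 0.03, 0, 0, 0.8], [0.28, 0.54, 0.03, 0, 0, 0.9], [0.31, 0.6, 0.03, 0, 0, 1], [0.34, 0.65, 0.03, 0, 0, 1], [0.349, 0.669, 0.03, 0, 0, 1], [0.349, 0.669, 0.03, 0, 0, 1], [0.349, 0.669, 0.03, 0, 0, 1]], fingers=-1, grip_force=40)

```text
time_s: 1.72
tool_pos: [0.5044, -0.0485, 0.2551]
eef_rot: [-0.664, 0.664, -0.243, 0.243]
ft_force: [-0.1, -1.1, 0.0]
grip_width: 0.999
```

Emit:
apply_moves(plan=[[0, 0, -0.03, 0, 0, 0.1], [0, 0, -0.08, 0, 0, 0.25], [0, 0, -0.13, 0, 0, 0.4], [0, 0, -0.17, 0, 0, 0.54], [0, 0, -0.2, 0, 0, 0.54], [0, 0, -0.23, 0, 0, 0.54], [0, 0, -0.25, 0, 0, 0.54], [0, 0, -0.263, 0, 0, 0.54], [0, 0, -0.263, 0, 0, 0.54], [0, 0, -0.263, 0, 0, 0.54]])

```text
time_s: 2.98
tool_pos: [0.5056, -0.0476, 0.0455]
eef_rot: [0.691, -0.691, 0.151, -0.152]
ft_force: [0.4, -0.7, 0.8]
grip_width: 0.997
```

Run:
```python
from h import *
s=robot.observe(); print(s["tool_pos"],s["ft_force"],s["joints"])
for n in("scene","top"): cv2.imwrite(f"pics/{n}1.png",robot.grab_frame(n)[:,:,::-1])
s=cv2.imread("pics/scene1.png"); cv2.imwrite("pics/z6.png",cv2.resize(s[220:350,200:370],None,fx=4.4,fy=4.4,interpolation=cv2.INTER_CUBIC))
```

```text
[ 0.50558046 -0.04764792  0.04550183] [ 0.40810371 -0.69225318  0.78640596] [-1.17400195e-01  5.56725619e-01  1.98486457e+00 -5.59406267e-06
  5.99001001e-01  3.13692302e-01]
```

View pics/z6.png

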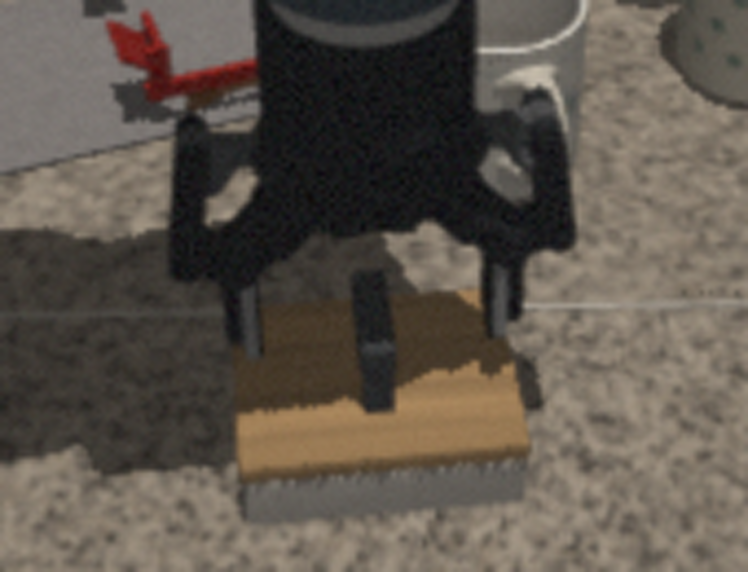

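The bar is midway between the open fingers and both tips are clear of the lid, so I'll close.

Emit:
apply_moves(plan=[[0, 0, -0.003, 0, 0, 0], [0, 0, -0.003, 0, 0, 0], [0, 0, -0.003, 0, 0, 0], [0, 0, -0.003, 0, 0, 0], [0, 0, -0.003, 0, 0, 0], [0, 0, -0.003, 0, 0, 0], [0, 0, -0.003, 0, 0, 0], [0, 0, -0.003, 0, 0, 0]], fingers=1, grip_force=60)

```text
time_s: 4.08
tool_pos: [0.5053, -0.0475, 0.0427]
eef_rot: [0.691, -0.691, 0.151, -0.151]
ft_force: [-0.9, -0.3, 5.0]
grip_width: 0.154
```

Run:
```python
from h import *
s=robot.observe(); print(s["tool_pos"],s["eef_rot"],s["ft_force"],s["moment"],s["grip_width"])
```

```text
[ 0.50526511 -0.04751451  0.04267904] [ 0.69077367 -0.6907385   0.15107863 -0.15128551] [-0.90741741 -0.26223104  4.9718871 ] [0.07386985 0.10578101 0.01496854] 0.1542250752155815
```

Emit:
apply_moves(plan=[[0, 0, 0.02, 0, 0, 0], [0, 0, 0.05, 0, 0, 0], [0, 0, 0.08, 0, 0, 0], [-0.005, 0.02, 0.09, 0, 0, 0.03], [-0.015, 0.06, 0.09, 0, 0, 0.08], [-0.025, 0.11, 0.09, 0, 0, 0.14], [-0.035, 0.16, 0.09, 0, 0, 0.2], [-0.045, 0.21, 0.09, 0, 0, 0.26], [-0.055, 0.26, 0.09, 0, 0, 0.33], [-0.065, 0.31, 0.09, 0, 0, 0.4], [-0.073, 0.35, 0.09, 0, 0, 0.45], [-0.077, 0.371, 0.09, 0, 0, 0.476], [-0.077, 0.371, 0.09, 0, 0, 0.476], [-0.077, 0.371, 0.09, 0, 0, 0.476], [-0.077, 0.371, 0.09, 0, 0, 0.476]])

```text
time_s: 5.95
tool_pos: [0.4435, 0.2484, 0.1144]
eef_rot: [-0.704, 0.704, -0.069, 0.068]
ft_force: [-0.2, 0.5, -6.3]
grip_width: 0.155
```

```bash
cat > st.py <<'E'
from h import *
from scipy.spatial.transform import Rotation as Ro
z=np.array; ang=-.193; ex=z([np.cos(ang),np.sin(ang)]); ey=z([-ex[1],ex[0]]); o=z([.5989,.2191])
def st():
    s=robot.observe(); p=s["tool_pos"]; q=s["eef_rot"]; R=Ro.from_quat(np.r_[q[1:],q[0]]).as_matrix()
    d=p[:2]-o; f=s["ft_force"]; m=s["moment"]
    print("t %.2f dock x %.4f y %.4f z %.4f yaw %.4f tooly %s"%(s["time_s"],d@ex,d@ey,p[2],np.arctan2(R[1,0],R[0,0]),R[:,1].round(3)),"F dock",(f[:2]@ex).round(2),(f[:2]@ey).round(2),f[2].round(2),"mom",z(m).round(2),"w",round(s["grip_width"],3))
E
python3 - <<'E'
from st import *
st()
for n in("scene","top"): cv2.imwrite(f"pics/{n}2.png",robot.grab_frame(n)[:,:,::-1])
s=cv2.imread("pics/scene2.png"); cv2.imwrite("pics/z7.png",cv2.resize(s[100:300,130:350],None,fx=3,fy=3,interpolation=cv2.INTER_CUBIC))
s=cv2.imread("pics/top2.png"); cv2.imwrite("pics/z8.png",cv2.resize(s[130:330,180:380],None,fx=3,fy=3,interpolation=cv2.INTER_CUBIC))
E
```

```text
t 5.95 dock x -0.1581 y -0.0011 z 0.1144 yaw -0.1943 tooly [-0. -0. -1.] F dock -0.27 0.43 -6.3 mom [-0.01  0.03  0.06] w 0.155
```

View pics/z7.png

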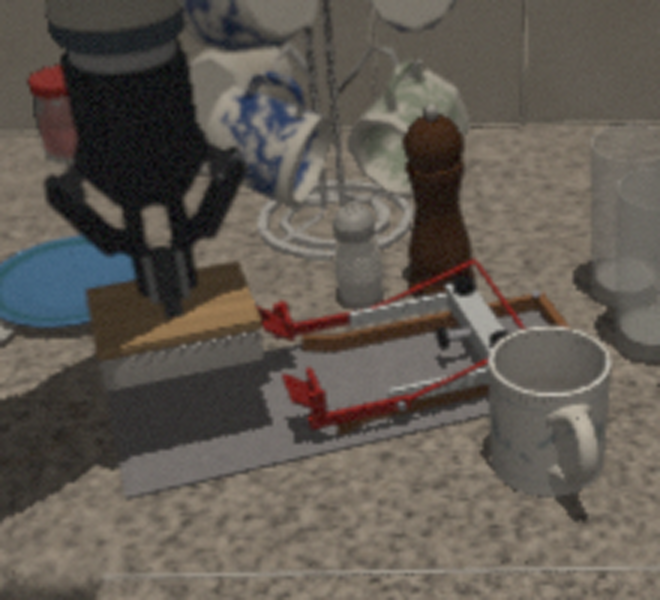

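View pics/z8.png

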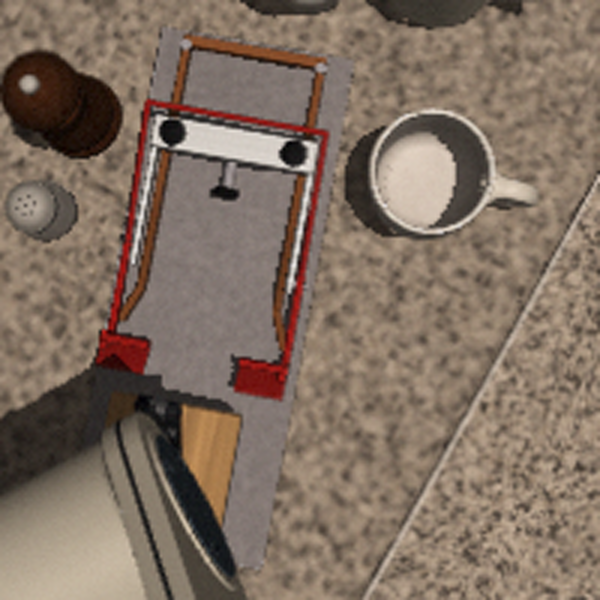

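The box is square over the board's near end, with its front just short of the noses. I'll check where the lid's right edge lies and its yaw.

Run:
```python
from st import *
t=cv2.imread("pics/top2.png"); hsv=cv2.cvtColor(t,cv2.COLOR_BGR2HSV)
m=cv2.inRange(hsv,(8,80,70),(25,255,255)); m[:266]=0; m[:, :240]=0; m[:,265:]=0
rows=[]
for v in range(270,305):
    c=np.where(m[v])[0]
    if len(c): rows.append((c.max()+.5,v))
r=z(rows); P=plane("top",r,.1077)[:,:2]-o
D=np.c_[P@ex,P@ey]; print(D[::5].round(4)); k=np.polyfit(D[2:-2,0],D[2:-2,1],1); print("slope",k, "y at -.158", np.polyval(k,-.158))
```

```text
[[-0.1072 -0.0442]
 [-0.1167 -0.0441]
 [-0.1263 -0.0439]
 [-0.1358 -0.0438]
 [-0.1454 -0.0436]
 [-0.155  -0.0435]
 [-0.1645 -0.0433]]
slope [-0.00276164 -0.04362989] y at -.158 -0.04319355223802745
```

Emit:
apply_moves(plan=[[0, 0.001, -0.02, 0, 0, 0], [0, 0.001, -0.04, 0, 0, 0], [0, 0.001, -0.06, 0, 0, 0], [0, 0.001, -0.07, 0, 0, 0], [0, 0.001, -0.076, 0, 0, 0], [0, 0.001, -0.08, 0, 0, 0], [0, 0.001, -0.082, 0, 0, 0], [0, 0.001, -0.082, 0, 0, 0], [0, 0.001, -0.082, 0, 0, 0]])

```text
time_s: 7.18
tool_pos: [0.4437, 0.2502, 0.0492]
eef_rot: [0.704, -0.704, 0.068, -0.068]
ft_force: [-0.8, -0.3, -5.9]
grip_width: 0.151
```

```bash
python3 -c "
from st import *
st()"
```

```text
t 7.17 dock x -0.1583 y 0.0007 z 0.0492 yaw -0.1930 tooly [ 0.001  0.    -1.   ] F dock -0.73 -0.46 -5.9 mom [ 0.03 -0.02  0.03] w 0.151
```

Emit:
apply_moves(plan=[[0, -0.0007, -0.002, 0, 0, 0], [0, -0.0007, -0.0035, 0, 0, 0], [0, -0.0007, -0.0035, 0, 0, 0], [0, -0.0007, -0.0035, 0, 0, 0]])

```text
time_s: 7.68
tool_pos: [0.4439, 0.2497, 0.0467]
eef_rot: [0.704, -0.704, 0.068, -0.068]
ft_force: [-1.6, -0.4, 5.0]
grip_width: 0.153
```

```bash
python3 -c "
from st import *
st()"
```

```text
t 7.67 dock x -0.1580 y 0.0003 z 0.0467 yaw -0.1930 tooly [ 0.001  0.    -1.   ] F dock -1.45 -0.69 4.97 mom [-0.19  0.27 -0.04] w 0.153
```

Emit:
apply_moves(plan=[[0.005, -0.001, 0.0003, 0, 0, 0], [0.01, -0.002, 0.0003, 0, 0, 0], [0.015, -0.003, 0.0003, 0, 0, 0], [0.02, -0.004, 0.0003, 0, 0, 0], [0.025, -0.005, 0.0003, 0, 0, 0], [0.03, -0.006, 0.0003, 0, 0, 0], [0.035, -0.007, 0.0003, 0, 0, 0], [0.04, -0.008, 0.0003, 0, 0, 0], [0.045, -0.009, 0.0003, 0, 0, 0], [0.05, -0.01, 0.0003, 0, 0, 0], [0.05, -0.01, 0.0003, 0, 0, 0]])

```text
time_s: 9.05
tool_pos: [0.4843, 0.2416, 0.0467]
eef_rot: [0.704, -0.704, 0.068, -0.069]
ft_force: [0.1, -0.5, 5.2]
grip_width: 0.152
```

Run:
```python
from st import *
st()
s=robot.grab_frame("scene")[:,:,::-1]; cv2.imwrite("pics/z9.png",cv2.resize(s[150:290,130:330],None,fx=3.8,fy=3.8,interpolation=cv2.INTER_CUBIC))
```

```text
t 9.05 dock x -0.1168 y 0.0001 z 0.0467 yaw -0.1932 tooly [ 0.001  0.    -1.   ] F dock 0.23 -0.43 5.21 mom [-0.06  0.13  0.01] w 0.152
```

View pics/z9.png

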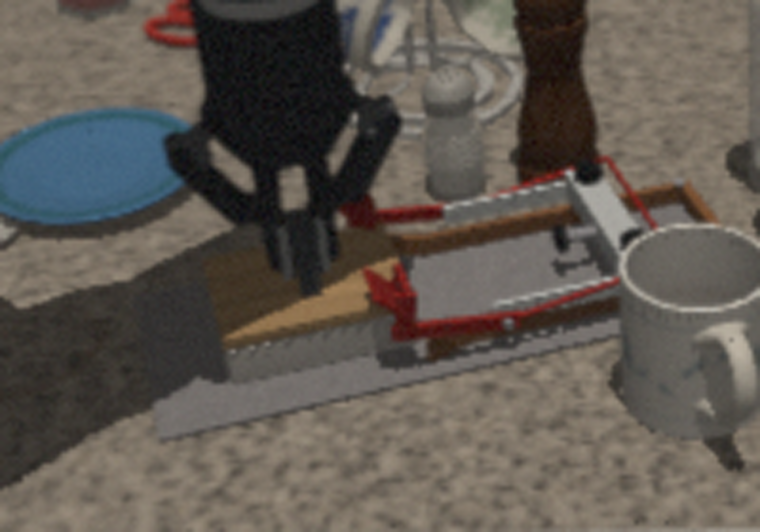

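The lid's edge is lifting the noses evenly and the forces are small, so I'll keep going.

Emit:
apply_moves(plan=[[0.005, -0.001, 0, 0, 0, 0], [0.01, -0.002, 0, 0, 0, 0], [0.015, -0.003, 0, 0, 0, 0], [0.02, -0.004, 0, 0, 0, 0], [0.025, -0.005, 0, 0, 0, 0], [0.03, -0.006, 0, 0, 0, 0], [0.035, -0.007, 0, 0, 0, 0], [0.04, -0.008, 0, 0, 0, 0], [0.04, -0.008, 0, 0, 0, 0]])

```text
time_s: 10.22
tool_pos: [0.5163, 0.2352, 0.0467]
eef_rot: [0.704, -0.704, 0.068, -0.069]
ft_force: [-0.9, -0.5, 5.7]
grip_width: 0.151
```

Run:
```python
from st import *
st()
s=robot.grab_frame("scene")[:,:,::-1]; cv2.imwrite("pics/z10.png",cv2.resize(s[150:290,130:330],None,fx=3.8,fy=3.8,interpolation=cv2.INTER_CUBIC))
```

```text
t 10.22 dock x -0.0841 y -0.0001 z 0.0467 yaw -0.1932 tooly [ 0.001  0.    -1.   ] F dock -0.79 -0.61 5.69 mom [-0.08  0.1  -0.  ] w 0.151
```

View pics/z10.png

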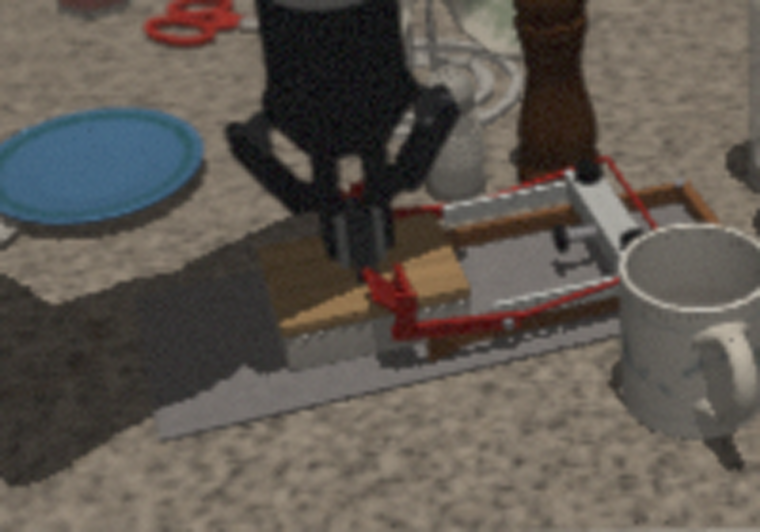

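Emit:
apply_moves(plan=[[0.005, -0.001, 0, 0, 0, 0], [0.01, -0.002, 0, 0, 0, 0], [0.015, -0.003, 0, 0, 0, 0], [0.02, -0.004, 0, 0, 0, 0], [0.025, -0.005, 0, 0, 0, 0], [0.03, -0.006, 0, 0, 0, 0], [0.035, -0.007, 0, 0, 0, 0], [0.04, -0.008, 0, 0, 0, 0], [0.045, -0.009, 0, 0, 0, 0], [0.05, -0.01, 0, 0, 0, 0], [0.055, -0.011, 0, 0, 0, 0], [0.058, -0.0115, 0, 0, 0, 0], [0.058, -0.0115, 0, 0, 0, 0]])

```text
time_s: 11.9
tool_pos: [0.5624, 0.2259, 0.0467]
eef_rot: [0.704, -0.704, 0.068, -0.068]
ft_force: [-0.5, -0.4, 5.5]
grip_width: 0.152
```

Run:
```python
from st import *
st()
s=robot.grab_frame("top")[:,:,::-1]; cv2.imwrite("pics/z11.png",cv2.resize(s[130:330,180:380],None,fx=3,fy=3,interpolation=cv2.INTER_CUBIC))
```

```text
t 11.90 dock x -0.0371 y -0.0003 z 0.0467 yaw -0.1932 tooly [ 0.001  0.    -1.   ] F dock -0.39 -0.52 5.45 mom [-0.03  0.19 -0.  ] w 0.152
```

View pics/z11.png

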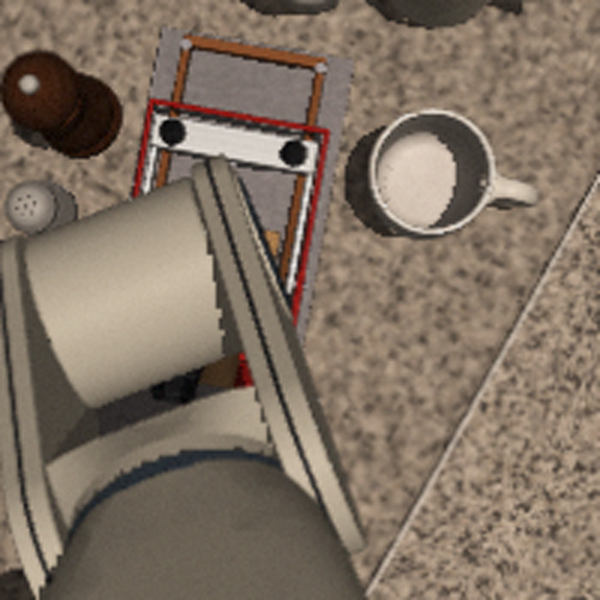

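Emit:
apply_moves(plan=[[0.003, -0.0006, 0, 0, 0, 0], [0.006, -0.0012, 0, 0, 0, 0], [0.009, -0.0018, 0, 0, 0, 0], [0.012, -0.0024, 0, 0, 0, 0], [0.015, -0.003, 0, 0, 0, 0], [0.015, -0.003, 0, 0, 0, 0]])

```text
time_s: 12.7
tool_pos: [0.5744, 0.2236, 0.0467]
eef_rot: [0.704, -0.704, 0.068, -0.068]
ft_force: [-1.6, -0.3, 5.8]
grip_width: 0.148
```

```bash
python3 -c "
from st import *
st()"
```

```text
t 12.70 dock x -0.0249 y -0.0003 z 0.0467 yaw -0.1932 tooly [ 0.001  0.    -1.   ] F dock -1.56 -0.58 5.81 mom [ 0.01  0.27 -0.01] w 0.148
```

Emit:
apply_moves(plan=[[0.0012, -0.0002, 0, 0, 0, 0], [0.0025, -0.0005, 0, 0, 0, 0], [0.0025, -0.0005, 0, 0, 0, 0]])

```text
time_s: 13.08
tool_pos: [0.5761, 0.2232, 0.0467]
eef_rot: [0.704, -0.704, 0.068, -0.068]
ft_force: [-1.7, -0.0, 6.1]
grip_width: 0.149
```

```bash
python3 -c "
from st import *
st()"
```

```text
t 13.07 dock x -0.0231 y -0.0003 z 0.0467 yaw -0.1931 tooly [ 0.  0. -1.] F dock -1.63 -0.33 6.1 mom [0.02 0.34 0.07] w 0.149
```

Emit:
apply_moves(plan=[[0.0012, -0.0002, 0, 0, 0, 0], [0.0025, -0.0005, 0, 0, 0, 0], [0.0025, -0.0005, 0, 0, 0, 0]])

```text
time_s: 13.45
tool_pos: [0.5781, 0.2228, 0.0467]
eef_rot: [0.704, -0.704, 0.068, -0.068]
ft_force: [-2.2, 0.3, 6.0]
grip_width: 0.152
```

```bash
python3 -c "
from st import *
st()"
```

```text
t 13.45 dock x -0.0211 y -0.0003 z 0.0467 yaw -0.1931 tooly [ 0.  0. -1.] F dock -2.22 -0.09 6.03 mom [ 0.02  0.37 -0.02] w 0.152
```

Emit:
apply_moves(plan=[[0.0012, -0.0002, 0, 0, 0, 0], [0.0025, -0.0005, 0, 0, 0, 0], [0.0025, -0.0005, 0, 0, 0, 0]])

```text
time_s: 13.82
tool_pos: [0.5801, 0.2224, 0.0467]
eef_rot: [0.704, -0.704, 0.068, -0.068]
ft_force: [-2.5, 0.0, 6.8]
grip_width: 0.154
```

```bash
python3 -c "
from st import *
st()"
```

```text
t 13.82 dock x -0.0191 y -0.0003 z 0.0467 yaw -0.1932 tooly [ 0.  0. -1.] F dock -2.47 -0.44 6.8 mom [ 0.04  0.42 -0.  ] w 0.154
```

Emit:
apply_moves(plan=[[0.0012, -0.0002, 0, 0, 0, 0], [0.0025, -0.0005, 0, 0, 0, 0], [0.0025, -0.0005, 0, 0, 0, 0]])

```text
time_s: 14.2
tool_pos: [0.5815, 0.2221, 0.0467]
eef_rot: [0.704, -0.704, 0.068, -0.068]
ft_force: [-4.6, 1.5, 7.5]
grip_width: 0.152
```

Run:
```python
from st import *
st()
s=robot.grab_frame("scene")[:,:,::-1]; cv2.imwrite("pics/z12.png",cv2.resize(s[170:270,200:330],None,fx=5.8,fy=5.8,interpolation=cv2.INTER_CUBIC))
```

```text
t 14.20 dock x -0.0176 y -0.0004 z 0.0467 yaw -0.1931 tooly [-0.001  0.    -1.   ] F dock -4.77 0.61 7.52 mom [0.17 0.65 0.03] w 0.152
```

View pics/z12.png

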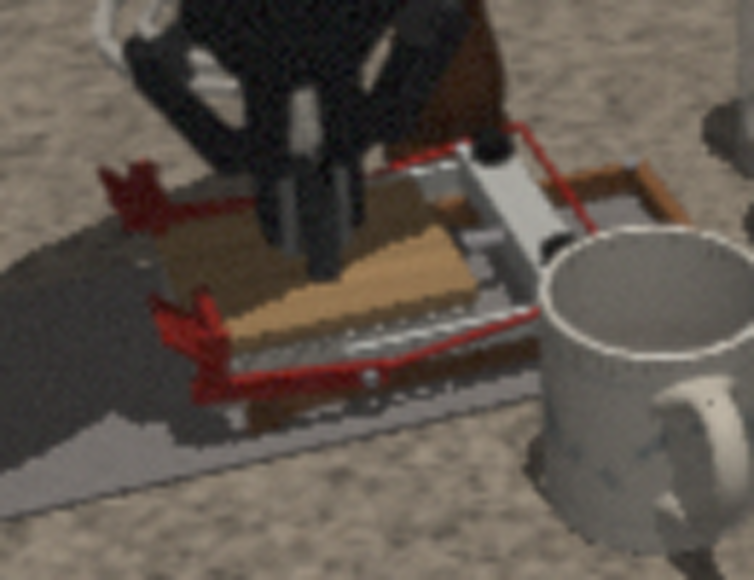

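The buffer contact shows at x of about -19 mm, where the force steps up, so s is about -14 mm and the catch should drop at -14 to -13 mm. The noses still ride near the lid's rear edge. I'll continue in 1 mm steps.

Emit:
apply_moves(plan=[[0.0012, -0.0002, 0, 0, 0, 0], [0.0025, -0.0005, 0, 0, 0, 0], [0.0025, -0.0005, 0, 0, 0, 0]])

```text
time_s: 14.62
tool_pos: [0.5832, 0.2217, 0.0467]
eef_rot: [-0.704, 0.704, -0.069, 0.068]
ft_force: [-5.8, 2.0, 9.0]
grip_width: 0.148
```

```bash
python3 -c "
from st import *
st()"
```

```text
t 14.62 dock x -0.0159 y -0.0004 z 0.0467 yaw -0.1931 tooly [-0.001  0.    -1.   ] F dock -6.13 0.87 9.0 mom [0.26 0.81 0.03] w 0.148
```

Emit:
apply_moves(plan=[[0.0006, -0.0001, 0, 0, 0, 0], [0.0012, -0.0002, 0, 0, 0, 0], [0.0012, -0.0002, 0, 0, 0, 0]])

```text
time_s: 15.0
tool_pos: [0.5841, 0.2216, 0.0467]
eef_rot: [-0.704, 0.704, -0.069, 0.068]
ft_force: [-6.3, 1.7, 10.3]
grip_width: 0.155
```

Run:
```python
from st import *
st()
s=robot.grab_frame("scene")[:,:,::-1]; cv2.imwrite("pics/z13.png",cv2.resize(s[170:270,200:330],None,fx=5.8,fy=5.8,interpolation=cv2.INTER_CUBIC))
```

```text
t 15.00 dock x -0.0150 y -0.0004 z 0.0467 yaw -0.1930 tooly [-0.002  0.    -1.   ] F dock -6.49 0.49 10.28 mom [0.28 0.84 0.03] w 0.155
```

View pics/z13.png

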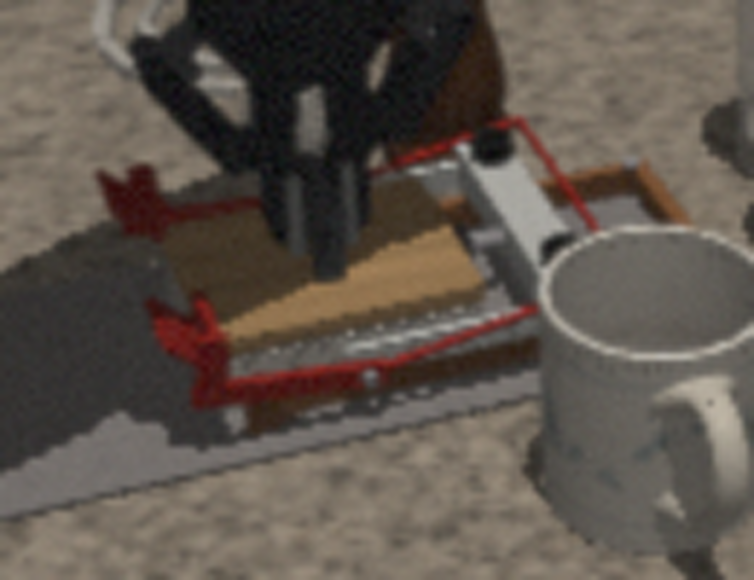

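```bash
cat > red.py <<'E'
from h import *
def red(img,tag):
    hsv=cv2.cvtColor(img,cv2.COLOR_BGR2HSV); m=cv2.inRange(hsv,(0,140,50),(6,255,255))|cv2.inRange(hsv,(174,140,50),(180,255,255))
    a=m[195:222,212:232]; b=m[215:245,222:240]
    for n,q in(("far",a),("near",b)):
        y,x=np.nonzero(q); print(tag,n,len(y),y.mean().round(2) if len(y) else 0, y.max() if len(y) else 0)
E
python3 - <<'E'
from red import *
for i in(0,):red(cv2.imread("pics/scene0.png"),i)
red(robot.grab_frame("scene")[:,:,::-1].copy(),"now")
a=cv2.imread("pics/scene0.png"); b=robot.grab_frame("scene")[:,:,::-1]
k=lambda q:cv2.resize(q[190:250,205:255],None,fx=7,fy=7,interpolation=cv2.INTER_CUBIC)
cv2.imwrite("pics/cmp1.png",np.hstack([k(a),k(b)]))
E
```

```text
0 far 105 11.75 17
0 near 136 17.36 27
now far 82 9.99 15
now near 146 14.51 24
```

View pics/cmp1.png

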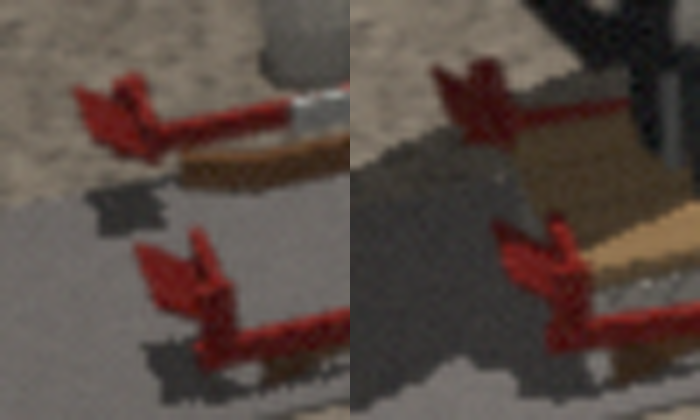

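Compared with the start picture (left), the noses are still 2–3 px higher, so they haven't dropped. I'll go a little farther.

Emit:
apply_moves(plan=[[0.0006, -0.0001, 0.0002, 0, 0, 0], [0.0012, -0.0002, 0.0002, 0, 0, 0], [0.0012, -0.0002, 0.0002, 0, 0, 0]])

```text
time_s: 15.52
tool_pos: [0.5847, 0.2215, 0.0467]
eef_rot: [-0.704, 0.704, -0.069, 0.067]
ft_force: [-7.5, 1.4, 8.9]
grip_width: 0.151
```

Run:
```python
from st import *
from red import red
st()
red(robot.grab_frame("scene")[:,:,::-1].copy(),"now")
```

```text
t 15.53 dock x -0.0144 y -0.0004 z 0.0467 yaw -0.1930 tooly [-0.002  0.    -1.   ] F dock -7.62 -0.03 8.92 mom [0.35 0.94 0.03] w 0.151
now far 83 10.23 15
now near 147 15.24 25
```

Emit:
apply_moves(plan=[[0.0006, -0.0001, 0.0002, 0, 0, 0], [0.001, -0.0002, 0.0002, 0, 0, 0], [0.001, -0.0002, 0.0002, 0, 0, 0]])

```text
time_s: 15.95
tool_pos: [0.5852, 0.2213, 0.0467]
eef_rot: [-0.704, 0.704, -0.069, 0.067]
ft_force: [-8.9, 2.5, 8.1]
grip_width: 0.153
```

Run:
```python
from st import *
from red import red
st()
b=robot.grab_frame("scene")[:,:,::-1].copy()
red(b,"now")
a=cv2.imread("pics/scene0.png")
k=lambda q:cv2.resize(q[190:250,205:255],None,fx=7,fy=7,interpolation=cv2.INTER_CUBIC)
cv2.imwrite("pics/cmp2.png",np.hstack([k(a),k(b)]))
```

```text
t 15.95 dock x -0.0139 y -0.0005 z 0.0467 yaw -0.1930 tooly [-0.003 -0.    -1.   ] F dock -9.17 0.71 8.06 mom [0.37 1.02 0.02] w 0.153
now far 87 12.4 18
now near 151 17.2 27
```

View pics/cmp2.png

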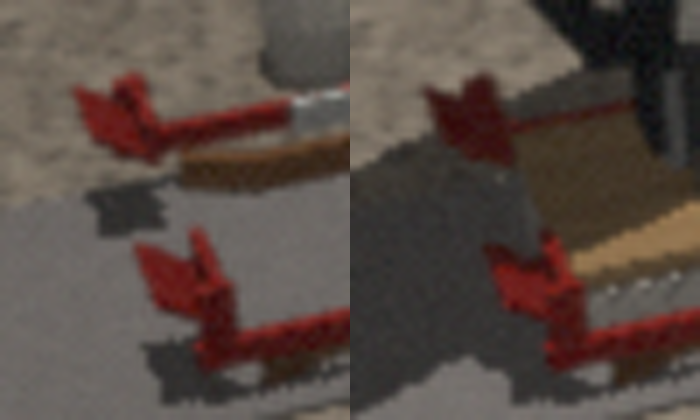

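Both noses are down: their rows match the start picture, and they sit behind the box's rear end. I'll ease the push off slightly, then open partway.

Emit:
apply_moves(plan=[[-0.0006, 0.0001, 0.0003, 0, 0, 0], [-0.001, 0.0002, 0.0005, 0, 0, 0], [-0.001, 0.0002, 0.0005, 0, 0, 0]])

```text
time_s: 16.38
tool_pos: [0.5851, 0.2213, 0.0467]
eef_rot: [-0.704, 0.704, -0.069, 0.068]
ft_force: [-4.8, 3.1, 2.3]
grip_width: 0.155
```

Run:
```python
from st import *
from red import red
st()
red(robot.grab_frame("scene")[:,:,::-1].copy(),"now")
```

```text
t 16.38 dock x -0.0140 y -0.0005 z 0.0467 yaw -0.1930 tooly [-0.002 -0.    -1.   ] F dock -5.26 2.12 2.28 mom [0.46 0.71 0.12] w 0.155
now far 83 12.45 17
now near 153 17.22 27
```

Still latched, and the load is lower. I'll let go now.

Emit:
apply_moves(plan=[[0, 0, 0, 0, 0, 0], [0, 0, 0, 0, 0, 0], [0, 0, 0, 0, 0, 0], [0, 0, 0, 0, 0, 0], [0, 0, 0, 0, 0, 0], [0, 0, 0, 0, 0, 0]], fingers=0.15)

```text
time_s: 17.18
tool_pos: [0.5859, 0.2212, 0.0471]
eef_rot: [0.704, -0.704, 0.068, -0.068]
ft_force: [-0.4, -0.1, 0.9]
grip_width: 0.423
```

Run:
```python
from st import *
from red import red
st()
s=robot.grab_frame("scene")[:,:,::-1].copy(); red(s,"now"); cv2.imwrite("pics/z14.png",cv2.resize(s[170:270,200:330],None,fx=5.8,fy=5.8,interpolation=cv2.INTER_CUBIC))
```

```text
t 17.18 dock x -0.0132 y -0.0005 z 0.0471 yaw -0.1930 tooly [ 0.  0. -1.] F dock -0.33 -0.18 0.85 mom [-0.    0.01 -0.03] w 0.423
now far 82 12.18 17
now near 151 17.46 27
```

View pics/z14.png

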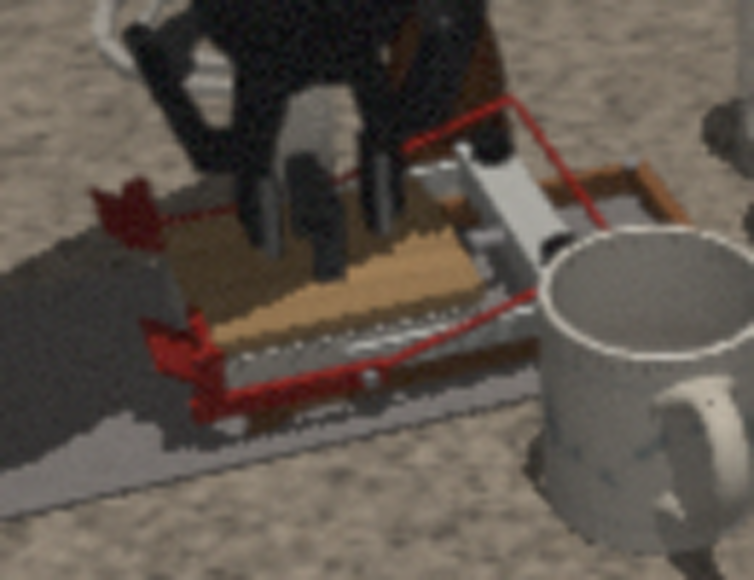

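The fingers are clear of the bar on both sides and the catch is holding. I'll go straight up.

Emit:
apply_moves(plan=[[0, 0, 0.01, 0, 0, 0], [0, 0, 0.025, 0, 0, 0], [0, 0, 0.045, 0, 0, 0], [0, 0, 0.08, 0, 0, 0], [0, 0, 0.12, 0, 0, 0], [0, 0, 0.16, 0, 0, 0], [0, 0, 0.2, 0, 0, 0], [-0.05, -0.07, 0.22, 0, 0, 0], [-0.1, -0.14, 0.22, 0, 0, 0], [-0.13, -0.21, 0.22, 0, 0, 0], [-0.15, -0.28, 0.22, 0, 0, 0], [-0.15, -0.35, 0.22, 0, 0, 0], [-0.15, -0.4, 0.22, 0, 0, 0], [-0.15, -0.4, 0.22, 0, 0, 0], [-0.15, -0.4, 0.22, 0, 0, 0]])

```text
time_s: 19.1
tool_pos: [0.4658, -0.0986, 0.2237]
eef_rot: [0.704, -0.704, 0.068, -0.069]
ft_force: [-0.9, 0.5, 0.3]
grip_width: 0.424
```

Run:
```python
from st import *
from red import red
st()
s=robot.grab_frame("scene")[:,:,::-1].copy(); red(s,"now"); cv2.imwrite("pics/z15.png",cv2.resize(s[150:270,180:380],None,fx=3.9,fy=3.9,interpolation=cv2.INTER_CUBIC))
t=robot.grab_frame("top")[:,:,::-1].copy(); cv2.imwrite("pics/z16.png",cv2.resize(t[130:330,180:380],None,fx=3,fy=3,interpolation=cv2.INTER_CUBIC))
```

```text
t 19.10 dock x -0.0697 y -0.3373 z 0.2237 yaw -0.1937 tooly [ 0.001  0.    -1.   ] F dock -1.0 0.29 0.27 mom [-0.02  0.04 -0.02] w 0.424
now far 90 11.41 17
now near 141 17.1 27
```

View pics/z15.png

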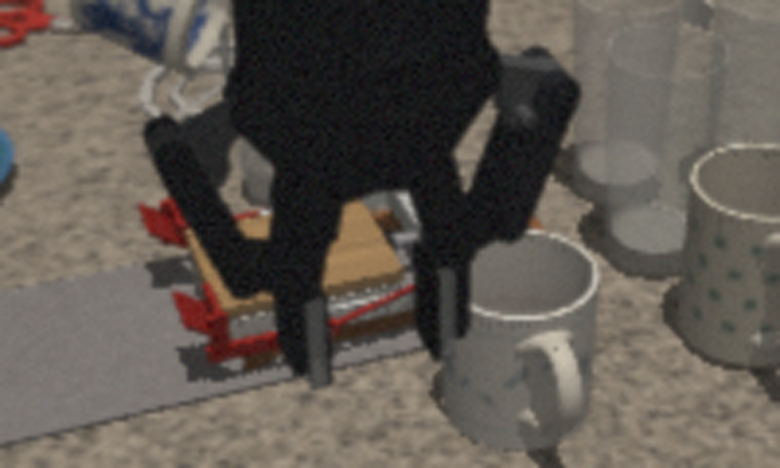

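View pics/z16.png

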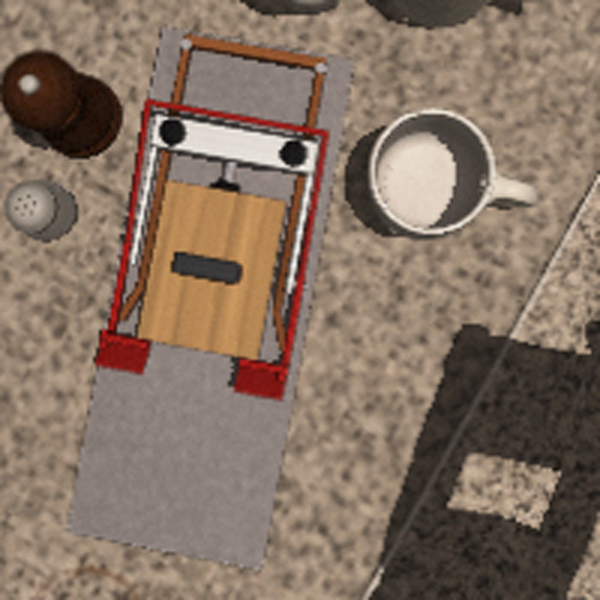

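The box sits squarely between the buffer and the two lowered noses. The salt, mill and mug are where they were. I'll hand it in.

```bash
python3 -c "
from rig import robot
print(robot.close_job())"
```

```text
the job is handed in; nothing more can be done
None
```

The tea box is latched in the dock and the job is handed in, at about 19 s of the 61 s allowed. I gripped it by its handle and slid it along the board so its front edge lifted the catch. I then pushed in small steps of 2 mm, then 1 mm or less, until both noses dropped, eased off, let go and backed away.

- **Buffer and push force:** the box met the buffer at dock x ≈ -19 mm, so s ≈ -14 mm, which agrees with the camera estimate. The catch dropped with the box middle at about -13.9 mm. The highest push I read along the dock was about 9 N, including friction. Downward pressure on the board reached about 10 N, so I eased that off.
- **Catch:** in the final pictures both noses are behind the box, within about 0.4 px of their starting rows. The box looks square between the rails and against the buffer.
- **Bystanders:** in the top view the salt, pepper mill and mug look unmoved.
- **Gripper:** it was clear of everything at the end, with only about 1 N of residual reading. I saw no contact with the dock or catch.

No check failed. One limit: at the end the gripper partly blocked the scene view, so that the box lies flat rests on the top view and on the tool height, which stayed steady at 46.7 mm during the slide.

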